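# Close a sample cell to its set torque

## Task

Close the sample-cell clamp that has the blue knob: turn that knob clockwise (seen from above) until the pressure foot is down on the glass and the knob's slip clutch has clicked, then let go of it and move clear. Leave the knob of the other clamp, the grey one, as it is; turning a little past the click does no harm.

Things in the scene. Friction and masses are not known exactly. Their poses are not given: they have to be found in the camera images.
- blue_grip (a point): Centre of the blue torque knob's bar grip, on its vertical turning axis, 129 mm above the worktop; turns with the knob, never rises or sinks. The bar is 44 mm long (this point's x), 14 mm thick (y), 36 mm tall (z up; 18 mm above and below this point); from 18 mm below the point down there are a 44 mm disc and a 50 mm brass collar. White line on top, from the middle to the -x end.
- blue_screw (a joint): Screw of the blue clamp (fixed to the worktop; base 100 x 120 mm, crossbar under the knob 32 x 108 mm, its nuts 96 mm high). Angle in rad, grows as the knob turns clockwise seen from above: from 0.2 to 0.5 at the start to the stop at 0.9, foot down on the glass. Takes about 0.06 N m; stays where left.
- blue_clutch (a joint): Slip of the blue knob's clutch, rad: about 0 until the screw is at its stop; then turning on clockwise (0.14 N m) lifts it over a tooth, past 0.28 it snaps to 0.35 (clicked) and stays; beyond, the knob slips on against 0.2 N m. From the start the click needs 0.75 to 1.05 rad of knob turn in all; up to 1.4 rad is harmless.
- grey_mark (a point): Outer end of the white line on top of the grey knob of the other, otherwise identical clamp, 147 mm above the worktop; that knob's axis lies 19 mm from it along this point's +x (x along the bar grip, z up). That knob is to be left alone.
Mind the look-alikes: they are no part of the job. What is shaped like the part that bears blue_grip but purple or red is not meant.

How it is judged:
By the outcome, as a careful person would: the job done as asked, in the order asked, and still so for the second after the job is handed in, with the robot touching nothing.
It also fails if it takes over 29 s, if anything falls off the work surface, if the arm or the gripper's body presses on something with over 40 N, if the wrist force passes 120 N, or if a joint passes its speed limit or range.

## Robot

A 6-joint arm with a two-finger parallel gripper is mounted at the origin on a cart in front of the work surface, level with it; the furniture and walls round the work are solid. World frame = base frame: x ahead of the robot, y to its left, z up, the work surface at z = 0. Lengths are in m, angles in degrees, forces in N, time in s.
With the tool pointing down it reaches from about 0.4 to 0.825 m from the base axis. Payload 7 kg.
Tool frame: the origin (TCP) lies at the very end of the fingers, on their centre line; the grasp point (between the pads) lies behind it (r.grasp_offset is the z of the grasp point in the tool frame, in m); z points along the fingers, y is the direction in which the jaws open and shut (so a half turn about z gives the same grasp; the last joint's range is limited). The gripper opens to 88 mm and grips with 3 to 60 N. Pads are 19 mm wide; open, the fingers measure 130 mm over their backs; the gripper's body (78 mm by 193 mm) begins 47 mm behind the grasp point.
Start: joints at [86.007, 20.546, 0.682, 0, -70.136, -16.507], TCP at [0.236, 0.632, 0.227] pointing down, gripper open.
Joint ranges: [-176.03, 176.03], [-82.01, 121.73], [-58.28, 71.71], [-173.87, 95.51], [-174.79, -0.11], [-173.66, 173.66]. Speed limits (degrees/s): [136.94, 136.94, 172.46, 180, 180, 180].

## Interface

Orientations are given as [roll, pitch, yaw] about the fixed x, y, z axes, in that order (R = Rz(yaw) Ry(pitch) Rx(roll)).
In Python, from plant import r gives the robot as it stands. The module is installed in compiled form; this text tells all that it offers.
- The arm moves only by the tool servo_tool, never from a script. Its argument "targets" is a list of rows, each an object of numbers: "dx", "dy", "dz": the shift along the world's x, y, z in cm; "spin": the turn about the world's z in rad; "grip": the opening in per cent of the stroke, from 0 (shut) to 100 (fully open). A call has exactly 10 rows; each row is the pose to reach, as a shift and turn from the pose commanded when the call began; what a row does not reach only later rows make up. A row lasts 1/12 s, in which the tool goes at most 41.7 mm and 7.16 degrees, less where a joint would pass 70% of its speed; a pose out of reach is approached as far as the arm can. A call with a gripper value outside its range is refused whole. The fingers move at their own pace and stop on an object; "squeeze" is the grip in N (left out, the last holds). Time passes only in rows, so rows that repeat a pose let the fingers close, or fill a call up. It gives the time, the measured TCP pose, the force and the opening at its end, in the units of the state.
- r.get_state(): the state, without advancing time (a new reading comes with each control period).
- r.capture(name): name is "side" or "top" or "wrist"; returns the picture (480x640x3 uint8, blue, green, red); there is no depth.
- r.get_calibration(name): a dict with "K" (3x3 intrinsics, pixels), "extrinsics" (4x4, takes a point from camera to world coordinates). Camera axes: x right, y down, z forward; pixel columns grow to the right and rows downward; lengths in m; the calibration is good to about 2 mm. A picture is of the moment at which its call begins: read the wrist's pose just before it. get_calibration takes no time and is no camera call; for the wrist camera it gives the pose at the moment of the call.
- r.close_job(): hands the job in, once; it reports no verdict.
Trained networks look in the newest picture that a camera, given by its name, has taken for a name from the list of things; names that differ only in an ending like _2 or _b are one class to them, and where a whole thing is asked for, a point or a joint stands for the part that bears it (a point fixed in the world has none). Each returns a list of dicts, best first, with "p" (0 to 1); they miss things now and then, are a little off and sometimes report something else, mostly with a low value. They report only what shows in the picture. A call takes as long as a camera call. They do not tell look-alikes from the thing itself.
- r.cut_out(name, camera): "mask" (480x640 bool, what is visible of it) and "extent" ([left, top, right, bottom] in pixels, round what is visible of it).
The state is a dict: "time_s": time; "joints": joint angles; "qd": joint speeds; "joint_torque": joint torques, N m; "tcp_pos": TCP position; "eef_rot": TCP orientation; "contact_force": force on the tool from outside, world axes, zero at the start; "moment": the same for the moment, N m; "gripper_width": finger opening in m.
Only numpy, scipy, OpenCV 4.12 (cv2) and the standard library are available. Lean on these libraries where they do the work, as an engineer would, in place of code of your own. Each camera call takes 0.05 s, during which the arm holds its last target. There are 200 camera calls.

## Working session

There is one attempt and no reset: what is moved stays moved. The work goes in short steps, Python scripts to look and compute and a tool call to move; the robot and the scene stay as the last step left them, time stands still between calls to the robot, and variables do not carry over. Pictures are saved under pics/ and viewed, about 8 in all and at most 12, crops included, and the job is handed in when it is done.

Besides the shell and the picture viewer there is one more tool, called after ">>>" as name(argument=value, ...), one argument or row to a line, values as JSON. servo_tool: Moves the arm, as the interface text tells. Its arguments: {"type":"object","properties":{"targets":{"type":"array"},"squeeze":{"type":"number"}},"required":["targets"]}

```bash
mkdir -p pics
cat > h.py <<'E'
import numpy as np, cv2
from plant import r
def ray(cam,uv,z,cal=None):
    c=cal or r.get_calibration(cam);K=np.array(c["K"]);T=np.array(c["extrinsics"])
    d=T[:3,:3]@np.linalg.solve(K,[uv[0],uv[1],1]);o=T[:3,3]
    return o+d*(z-o[2])/d[2]
def proj(cam,p,cal=None):
    c=cal or r.get_calibration(cam);K=np.array(c["K"]);T=np.linalg.inv(np.array(c["extrinsics"]))
    q=K@(T[:3,:3]@np.array(p)+T[:3,3]);return q[:2]/q[2]
E
python3 - <<'E'
from h import *
s=r.get_state();print({k:np.round(v,3) for k,v in s.items()},r.grasp_offset)
for c in("top","side"):
    im=r.capture(c);cv2.imwrite(f"pics/{c}0.png",im)
    print(c,np.round(r.get_calibration(c)["extrinsics"],3).tolist())
    for n in("blue_grip","grey_mark"):
        for d in r.cut_out(n,c):
            m=d["mask"];ys,xs=np.nonzero(m);print(n,round(d["p"],2),d["extent"],xs.mean().round(1),ys.mean().round(1),im[m].mean(0).round(),ray(c,(xs.mean(),ys.mean()),.147).round(3))
print(r.get_state()["time_s"])
E
```

```text
{'time_s': np.float64(0.0), 'joints': array([ 8.6007e+01,  2.0592e+01,  6.3300e-01, -1.9000e-02, -7.0135e+01,
       -1.6508e+01]), 'qd': array([ 0.056,  0.021, -0.004, -0.108,  0.013,  0.033]), 'joint_torque': array([-2.0000e-03, -5.8272e+01,  2.9305e+01,  6.9970e+00,  7.0000e-03,
       -0.0000e+00]), 'tcp_pos': array([0.236, 0.632, 0.226]), 'eef_rot': array([ 1.79905e+02, -9.00000e-03, -2.05080e+01]), 'contact_force': array([ 0.515, -0.95 ,  0.042]), 'moment': array([-0.045, -0.052,  0.025]), 'gripper_width': np.float64(0.088)} -0.0188
top [[-0.009, -0.995, 0.101, 0.389], [-1.0, 0.008, -0.013, 0.018], [0.012, -0.101, -0.995, 1.105], [0.0, 0.0, 0.0, 1.0]]
blue_grip 0.61 [381.6, 204.4, 398.1, 222.5] 391.4 215.0 [173.  91.  46.] [ 0.547 -0.137  0.147]
blue_grip 0.57 [462.4, 201.8, 484.2, 216.8] 471.9 209.4 [154.  77.  37.] [ 0.558 -0.313  0.147]
blue_grip 0.56 [311.1, 279.0, 330.0, 300.3] 319.9 287.6 [190. 104.  54.] [0.391 0.02  0.147]
grey_mark 0.66 [245.6, 213.9, 268.3, 237.5] 255.3 225.1 [102. 104. 104.] [0.527 0.158 0.147]
side [[-0.999, 0.001, 0.035, 0.451], [-0.027, 0.617, -0.787, 0.791], [-0.022, -0.787, -0.616, 0.736], [0.0, 0.0, 0.0, 1.0]]
blue_grip 0.76 [351.7, 361.8, 387.8, 395.9] 370.6 379.5 [135.  79.  59.] [0.406 0.349 0.147]
blue_grip 0.75 [281.8, 149.3, 304.7, 174.0] 292.2 162.0 [112.  64.  46.] [ 0.561 -0.277  0.147]
blue_grip 0.7 [356.8, 232.6, 376.8, 264.5] 367.4 248.6 [126.  76.  60.] [0.397 0.055 0.147]
blue_grip 0.57 [282.7, 190.0, 300.2, 215.0] 290.5 202.5 [119.  69.  52.] [ 0.552 -0.102  0.147]
grey_mark 0.97 [276.5, 288.2, 303.2, 317.3] 290.6 301.5 [89. 89. 92.] [0.53  0.195 0.147]
0.3
```

View pics/top0.png

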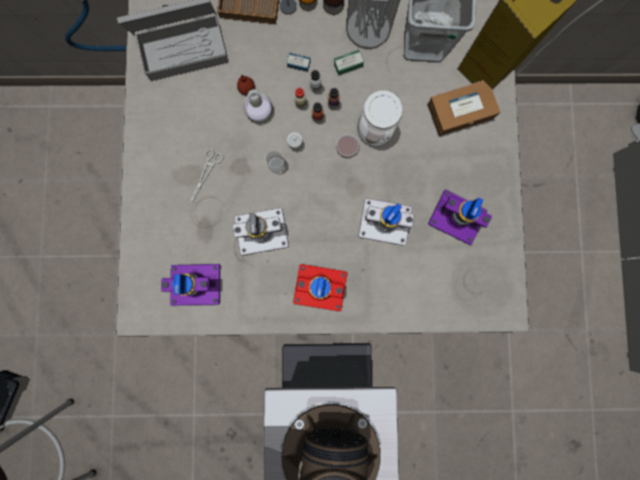

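View pics/side0.png

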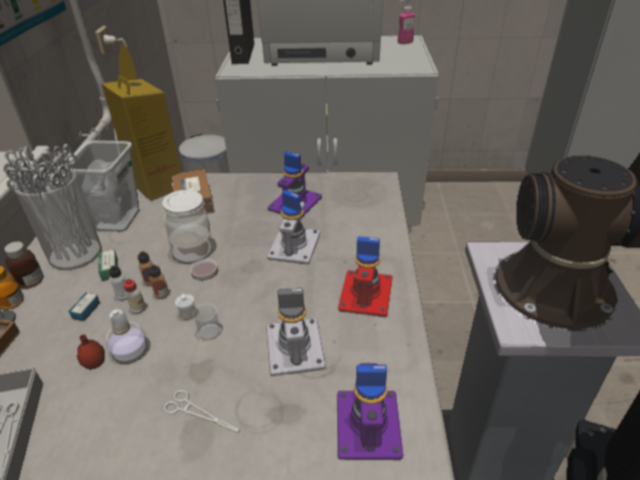

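The top picture shows the wanted clamp (white base, blue knob) at about (391,215), i.e. roughly (0.55, -0.135). The grey knob is at (255,225). The purple bases at (190,285) and (470,210) and the red base at (320,287) are look-alikes. The side picture agrees: the blue knob on the white base is at (291,203).

>>> servo_tool(
  targets=[
    {"dx": 1, "dy": -2.5, "dz": 0.3},
    {"dx": 2.5, "dy": -6, "dz": 0.7},
    {"dx": 4, "dy": -9.6, "dz": 1},
    {"dx": 5.5, "dy": -13.3, "dz": 1.5},
    {"dx": 7, "dy": -17, "dz": 2},
    {"dx": 8.5, "dy": -20.7, "dz": 2.5},
    {"dx": 10, "dy": -24.4, "dz": 3},
    {"dx": 11.5, "dy": -28.1, "dz": 3.5},
    {"dx": 13, "dy": -31.8, "dz": 4},
    {"dx": 14.5, "dy": -35.5, "dz": 4},
  ],
)

```text
validation failed for argument at $.ta...
```

>>> servo_tool(
  targets=[
    {"dx": 1.5, "dy": -3.7},
    {"dx": 3, "dy": -7.4},
    {"dx": 4.5, "dy": -11.1},
    {"dx": 6, "dy": -14.8},
    {"dx": 7.5, "dy": -18.5},
    {"dx": 9, "dy": -22.2},
    {"dx": 10.5, "dy": -25.9},
    {"dx": 12, "dy": -29.6},
    {"dx": 13.5, "dy": -33.3},
    {"dx": 15, "dy": -37},
  ],
)

```text
validation failed for argument at $.ta...
```

Run:
```python
from h import *
s=r.get_state();print({k:np.round(s[k],3) for k in("time_s","tcp_pos","eef_rot","joints","contact_force")})
cal=r.get_calibration("wrist");im=r.capture("wrist");cv2.imwrite("pics/w1.png",im)
print(np.round(cal["extrinsics"],3).tolist(),proj("wrist",(.547,-.137,.147),cal))
for n in("blue_grip","grey_mark"):
    for d in r.cut_out(n,"wrist"):
        m=d["mask"];ys,xs=np.nonzero(m);print(n,round(d["p"],2),d["extent"],im[m].mean(0).round(),ray("wrist",(xs.mean(),ys.mean()),.147,cal).round(3))
```

```text
{'time_s': np.float64(0.3), 'tcp_pos': array([0.236, 0.632, 0.226]), 'eef_rot': array([ 1.79968e+02, -2.00000e-03, -2.05030e+01]), 'joints': array([ 8.6007e+01,  2.0562e+01,  6.6600e-01, -8.0000e-03, -7.0136e+01,
       -1.6507e+01]), 'contact_force': array([-0.152, -0.148,  0.836])}
[[-0.35, -0.902, -0.254, 0.305], [-0.937, 0.337, 0.094, 0.608], [0.001, 0.271, -0.963, 0.384], [0.0, 0.0, 0.0, 1.0]] [ 2532.62791539 -1690.57200545]
```

View pics/w1.png

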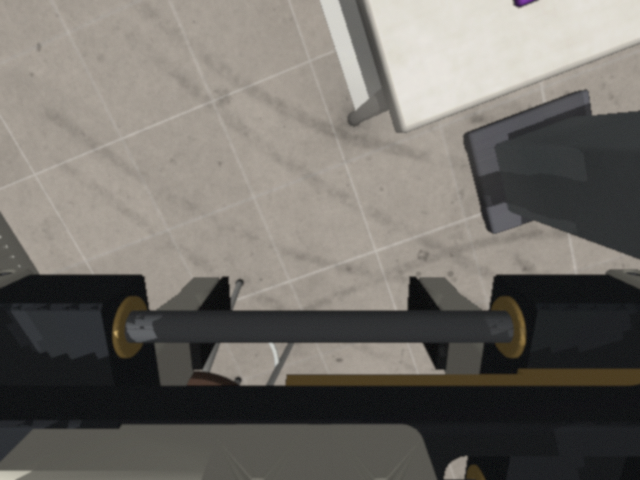

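The arm hasn't moved: the call was rejected, probably because each row needs every key. This wrist picture shows only floor, with the table corner near (400,130).

>>> servo_tool(
  targets=[
    {"dx": 1, "dy": -2.5, "dz": 0.3, "spin": 0, "grip": 100},
    {"dx": 2.5, "dy": -6, "dz": 0.7, "spin": 0, "grip": 100},
    {"dx": 4, "dy": -9.6, "dz": 1, "spin": 0, "grip": 100},
    {"dx": 5.5, "dy": -13.3, "dz": 1.5, "spin": 0, "grip": 100},
    {"dx": 7, "dy": -17, "dz": 2, "spin": 0, "grip": 100},
    {"dx": 8.5, "dy": -20.7, "dz": 2.5, "spin": 0, "grip": 100},
    {"dx": 10, "dy": -24.4, "dz": 3, "spin": 0, "grip": 100},
    {"dx": 11.5, "dy": -28.1, "dz": 3.5, "spin": 0, "grip": 100},
    {"dx": 13, "dy": -31.8, "dz": 4, "spin": 0, "grip": 100},
    {"dx": 14.5, "dy": -35.5, "dz": 4, "spin": 0, "grip": 100},
  ],
)

```text
time_s: 1.28
tcp_pos: [0.382, 0.2757, 0.268]
eef_rot: [-179.9, -0.0, -20.5]
contact_force: [0.7, 0.6, 0.6]
gripper_width: 0.0873
```

>>> servo_tool(
  targets=[
    {"dx": 1.4, "dy": -3.8, "dz": 0, "spin": 0, "grip": 100},
    {"dx": 2.8, "dy": -7.7, "dz": 0, "spin": 0, "grip": 100},
    {"dx": 4.2, "dy": -11.6, "dz": 0, "spin": 0, "grip": 100},
    {"dx": 5.6, "dy": -15.5, "dz": 0, "spin": 0, "grip": 100},
    {"dx": 7, "dy": -19.4, "dz": 0, "spin": 0, "grip": 100},
    {"dx": 8.4, "dy": -23.3, "dz": 0, "spin": 0, "grip": 100},
    {"dx": 9.8, "dy": -27.2, "dz": 0, "spin": 0, "grip": 100},
    {"dx": 11.2, "dy": -31.1, "dz": 0, "spin": 0, "grip": 100},
    {"dx": 12.6, "dy": -35, "dz": 0, "spin": 0, "grip": 100},
    {"dx": 14, "dy": -38.9, "dz": 0, "spin": 0, "grip": 100},
  ],
)

```text
time_s: 2.12
tcp_pos: [0.5217, -0.114, 0.267]
eef_rot: [-180.0, -0.0, -20.5]
contact_force: [1.1, 0.4, 0.5]
gripper_width: 0.0878
```

Run:
```python
from h import *
s=r.get_state();print({k:np.round(s[k],3) for k in("time_s","tcp_pos","eef_rot","joints","contact_force")})
cal=r.get_calibration("wrist");im=r.capture("wrist");cv2.imwrite("pics/w2.png",im)
print(np.round(cal["extrinsics"],3).tolist(),proj("wrist",(.547,-.137,.147),cal))
for n in("blue_grip","grey_mark"):
    for d in r.cut_out(n,"wrist"):
        m=d["mask"];ys,xs=np.nonzero(m);print(n,round(d["p"],2),d["extent"],im[m].mean(0).round(),ray("wrist",(xs.mean(),ys.mean()),.147,cal).round(3))
```

```text
{'time_s': np.float64(2.117), 'tcp_pos': array([ 0.522, -0.114,  0.267]), 'eef_rot': array([-1.7997e+02, -4.9000e-02, -2.0502e+01]), 'joints': array([ 8.7240e+00,  5.7350e+00, -1.3452e+01, -2.0000e-03, -7.0756e+01,
        6.0774e+01]), 'contact_force': array([1.115, 0.41 , 0.519])}
[[-0.35, -0.902, -0.253, 0.59], [-0.937, 0.337, 0.094, -0.138], [0.0, 0.27, -0.963, 0.424], [0.0, 0.0, 0.0, 1.0]] [335.68907123 193.71038705]
blue_grip 0.9 [219.9, 354.7, 261.1, 385.2] [89. 46. 26.] [0.422 0.001 0.147]
blue_grip 0.81 [307.3, 154.4, 356.3, 209.6] [141.  83.  53.] [ 0.558 -0.139  0.147]
blue_grip 0.73 [507.1, 50.1, 577.7, 117.8] [157.  89.  58.] [ 0.569 -0.304  0.147]
```

View pics/w2.png

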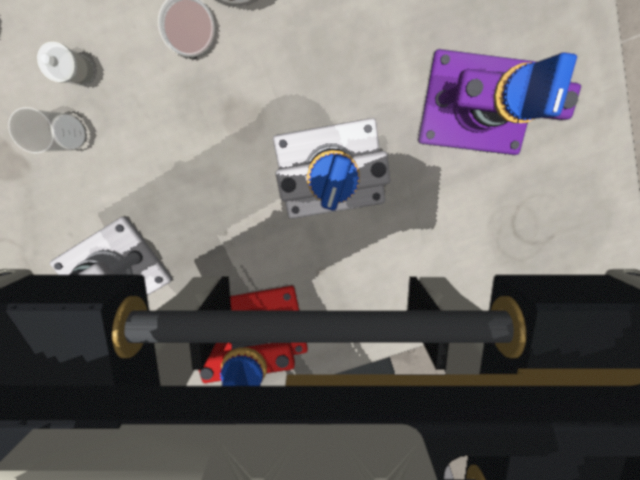

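The blue knob on the white base is at (333,180), its white line pointing down toward (332,208). I'll enlarge it.

Run:
```python
from h import *
im=cv2.imread("pics/w2.png")[130:230,268:392];cv2.imwrite("pics/w2c.png",cv2.resize(im,None,fx=6,fy=6,interpolation=cv2.INTER_CUBIC))
```

```text
(no output)
```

View pics/w2c.png

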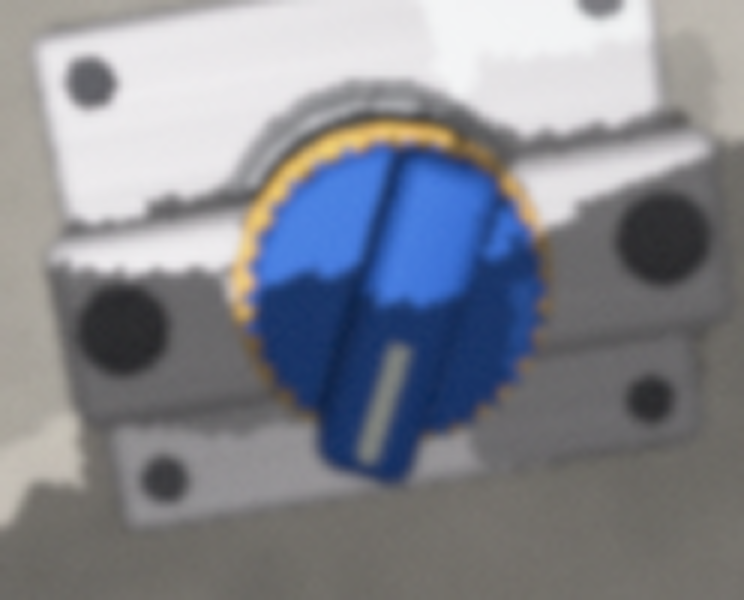

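Run:
```python
from h import *
cal=r.get_calibration("wrist")
f=lambda p,z:ray("wrist",(p[0]/6+268-.4,p[1]/6+130-.4),z,cal)
c=[f(p,.147) for p in((405,148),(500,180),(405,485),(322,465))]
print("top centre",np.mean(c,0).round(4));e=(c[0]+c[1]-c[2]-c[3])/2
print("bar len",np.linalg.norm(e),"yaw",np.degrees(np.arctan2(e[1],e[0])),"width",np.linalg.norm(c[0]-c[1]),np.linalg.norm(c[2]-c[3]))
a,b=f((401,345),.147),f((368,463),.147);print("line",a,b,np.degrees(np.arctan2(*(a-b)[1::-1])))
print("nuts mid",(f((122,328),.096)+f((662,238),.096))/2)
print("collar",f((390,275),.105))
```

```text
top centre [ 0.5544 -0.1405  0.147 ]
bar len 0.04225293853221283 yaw -36.14120097642838 width 0.012986754148806092 0.011509571873523328
line [ 0.55193371 -0.13868132  0.147     ] [ 0.53866474 -0.12911743  0.147     ] -35.782980683410116
nuts mid [ 0.55450096 -0.14032288  0.096     ]
collar [ 0.55665558 -0.14065193  0.105     ]
```

>>> servo_tool(
  targets=[
    {"dx": 0.6, "dy": -0.5, "dz": -1, "spin": -0.05, "grip": 100},
    {"dx": 1.4, "dy": -1.1, "dz": -2.5, "spin": -0.12, "grip": 100},
    {"dx": 2.2, "dy": -1.8, "dz": -4.5, "spin": -0.19, "grip": 100},
    {"dx": 2.9, "dy": -2.3, "dz": -6.5, "spin": -0.24, "grip": 100},
    {"dx": 3.3, "dy": -2.65, "dz": -8.5, "spin": -0.27, "grip": 100},
    {"dx": 3.3, "dy": -2.65, "dz": -10, "spin": -0.27, "grip": 100},
    {"dx": 3.3, "dy": -2.65, "dz": -10, "spin": -0.27, "grip": 100},
    {"dx": 3.3, "dy": -2.65, "dz": -10, "spin": -0.27, "grip": 100},
    {"dx": 3.3, "dy": -2.65, "dz": -10, "spin": -0.27, "grip": 100},
    {"dx": 3.3, "dy": -2.65, "dz": -10, "spin": -0.27, "grip": 100},
  ],
)

```text
time_s: 3.1
tcp_pos: [0.5552, -0.1378, 0.1682]
eef_rot: [-179.9, -0.1, -35.9]
contact_force: [-0.4, -0.1, 0.0]
gripper_width: 0.0879
```

>>> servo_tool(
  targets=[
    {"dx": 0, "dy": -0.25, "dz": -1, "spin": 0, "grip": 100},
    {"dx": 0, "dy": -0.25, "dz": -2, "spin": 0, "grip": 100},
    {"dx": 0, "dy": -0.25, "dz": -3, "spin": 0, "grip": 100},
    {"dx": 0, "dy": -0.25, "dz": -4, "spin": 0, "grip": 100},
    {"dx": 0, "dy": -0.25, "dz": -4.7, "spin": 0, "grip": 100},
    {"dx": 0, "dy": -0.25, "dz": -5.2, "spin": 0, "grip": 100},
    {"dx": 0, "dy": -0.25, "dz": -5.2, "spin": 0, "grip": 100},
    {"dx": 0, "dy": -0.25, "dz": -5.2, "spin": 0, "grip": 60},
    {"dx": 0, "dy": -0.25, "dz": -5.2, "spin": 0, "grip": 40},
    {"dx": 0, "dy": -0.25, "dz": -5.2, "spin": 0, "grip": 30},
  ],
)

```text
time_s: 3.93
tcp_pos: [0.5548, -0.1408, 0.1151]
eef_rot: [-180.0, -0.0, -36.0]
contact_force: [-0.2, -1.0, -0.1]
gripper_width: 0.0725
```

Run:
```python
from h import *
s=r.get_state();print({k:np.round(s[k],4) for k in("time_s","tcp_pos","eef_rot","gripper_width","contact_force")})
cal=r.get_calibration("wrist");im=r.capture("wrist");cv2.imwrite("pics/w3.png",im)
print(proj("wrist",(.5545,-.1405,.147),cal))
```

```text
{'time_s': np.float64(3.9333), 'tcp_pos': array([ 0.5548, -0.1408,  0.1151]), 'eef_rot': array([-1.799699e+02, -4.570000e-02, -3.596660e+01]), 'gripper_width': np.float64(0.0725), 'contact_force': array([-0.1985, -0.9529, -0.1411])}
[320.37075238 327.45364302]
```

View pics/w3.png

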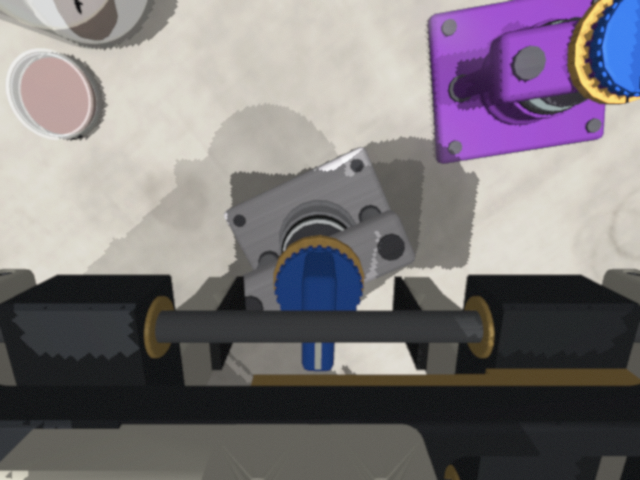

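The blue bar is centred between the open fingers (bar at column 319) and lined up with them. Closing now.

>>> servo_tool(
  targets=[
    {"dx": 0, "dy": 0, "dz": 0, "spin": 0, "grip": 0},
    {"dx": 0, "dy": 0, "dz": 0, "spin": 0, "grip": 0},
    {"dx": 0, "dy": 0, "dz": 0, "spin": 0, "grip": 0},
    {"dx": 0, "dy": 0, "dz": 0, "spin": 0, "grip": 0},
    {"dx": 0, "dy": 0, "dz": 0, "spin": 0, "grip": 0},
    {"dx": 0, "dy": 0, "dz": 0, "spin": 0, "grip": 0},
    {"dx": 0, "dy": 0, "dz": 0, "spin": 0, "grip": 0},
    {"dx": 0, "dy": 0, "dz": 0, "spin": 0, "grip": 0},
    {"dx": 0, "dy": 0, "dz": 0, "spin": 0, "grip": 0},
    {"dx": 0, "dy": 0, "dz": 0, "spin": 0, "grip": 0},
  ],
  squeeze=35,
)

```text
time_s: 4.82
tcp_pos: [0.5546, -0.1405, 0.1146]
eef_rot: [-180.0, -0.0, -36.0]
contact_force: [-0.4, 1.7, 0.2]
gripper_width: 0.0135
```

>>> servo_tool(
  targets=[
    {"dx": 0, "dy": 0, "dz": 0, "spin": -0.04, "grip": 0},
    {"dx": 0, "dy": 0, "dz": 0, "spin": -0.11, "grip": 0},
    {"dx": 0, "dy": 0, "dz": 0, "spin": -0.18, "grip": 0},
    {"dx": 0, "dy": 0, "dz": 0, "spin": -0.25, "grip": 0},
    {"dx": 0, "dy": 0, "dz": 0, "spin": -0.32, "grip": 0},
    {"dx": 0, "dy": 0, "dz": 0, "spin": -0.39, "grip": 0},
    {"dx": 0, "dy": 0, "dz": 0, "spin": -0.46, "grip": 0},
    {"dx": 0, "dy": 0, "dz": 0, "spin": -0.53, "grip": 0},
    {"dx": 0, "dy": 0, "dz": 0, "spin": -0.6, "grip": 0},
    {"dx": 0, "dy": 0, "dz": 0, "spin": -0.65, "grip": 0},
  ],
)

```text
time_s: 5.65
tcp_pos: [0.5547, -0.1404, 0.1146]
eef_rot: [-180.0, 0.0, -73.4]
contact_force: [0.6, 1.9, 0.1]
gripper_width: 0.0136
```

Run:
```python
from h import *
s=r.get_state();print({k:np.round(s[k],4) for k in("time_s","tcp_pos","eef_rot","joints","gripper_width","contact_force","moment")})
```

```text
{'time_s': np.float64(5.65), 'tcp_pos': array([ 0.5547, -0.1404,  0.1146]), 'eef_rot': array([-1.799638e+02,  9.500000e-03, -7.341080e+01]), 'joints': array([ 5.36570e+00,  1.65711e+01, -2.10102e+01, -2.06000e-02,
       -5.23850e+01,  1.12361e+01]), 'gripper_width': np.float64(0.0136), 'contact_force': array([0.6002, 1.9405, 0.0764]), 'moment': array([ 0.961 , -0.2912,  0.0581])}
```

>>> servo_tool(
  targets=[
    {"dx": 0, "dy": 0, "dz": 0, "spin": -0.05, "grip": 0},
    {"dx": 0, "dy": 0, "dz": 0, "spin": -0.11, "grip": 0},
    {"dx": 0, "dy": 0, "dz": 0, "spin": -0.17, "grip": 0},
    {"dx": 0, "dy": 0, "dz": 0, "spin": -0.23, "grip": 0},
    {"dx": 0, "dy": 0, "dz": 0, "spin": -0.29, "grip": 0},
    {"dx": 0, "dy": 0, "dz": 0, "spin": -0.35, "grip": 0},
    {"dx": 0, "dy": 0, "dz": 0, "spin": -0.41, "grip": 0},
    {"dx": 0, "dy": 0, "dz": 0, "spin": -0.47, "grip": 0},
    {"dx": 0, "dy": 0, "dz": 0, "spin": -0.54, "grip": 0},
    {"dx": 0, "dy": 0, "dz": 0, "spin": -0.54, "grip": 0},
  ],
)

```text
time_s: 6.48
tcp_pos: [0.5548, -0.1404, 0.1146]
eef_rot: [-180.0, 0.0, -104.3]
contact_force: [0.9, 2.6, -0.4]
gripper_width: 0.0138
```

Run:
```python
from h import *
s=r.get_state();print({k:np.round(s[k],4) for k in("time_s","tcp_pos","eef_rot","gripper_width","contact_force","moment")})
im=r.capture("wrist");cv2.imwrite("pics/w4.png",im)
```

```text
{'time_s': np.float64(6.4833), 'tcp_pos': array([ 0.5548, -0.1404,  0.1146]), 'eef_rot': array([-1.799628e+02,  2.870000e-02, -1.043111e+02]), 'gripper_width': np.float64(0.0138), 'contact_force': array([ 0.8859,  2.5672, -0.3977]), 'moment': array([ 1.0968, -0.5903,  0.0235])}
```

View pics/w4.png

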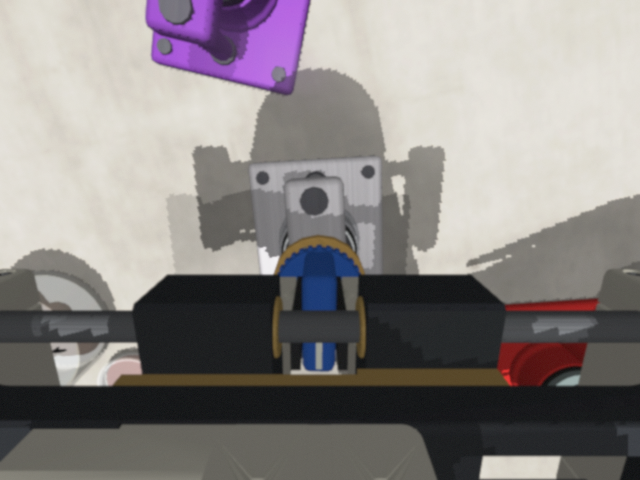

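The bar is still aligned between the closed fingers. The tool turned 68° (1.19 rad), more than the 1.05 rad that could be needed. Now releasing and rising.

>>> servo_tool(
  targets=[
    {"dx": 0, "dy": 0, "dz": 0, "spin": 0, "grip": 20},
    {"dx": 0, "dy": 0, "dz": 0, "spin": 0, "grip": 40},
    {"dx": 0, "dy": 0, "dz": 0, "spin": 0, "grip": 60},
    {"dx": 0, "dy": 0, "dz": 0, "spin": 0, "grip": 60},
    {"dx": 0, "dy": 0, "dz": 0, "spin": 0, "grip": 60},
    {"dx": 0, "dy": 0, "dz": 0, "spin": 0, "grip": 60},
    {"dx": 0, "dy": 0, "dz": 0, "spin": 0, "grip": 60},
    {"dx": 0, "dy": 0, "dz": 0, "spin": 0, "grip": 60},
    {"dx": 0, "dy": 0, "dz": 0, "spin": 0, "grip": 60},
    {"dx": 0, "dy": 0, "dz": 0, "spin": 0, "grip": 60},
  ],
)

```text
time_s: 7.37
tcp_pos: [0.5544, -0.1408, 0.1146]
eef_rot: [180.0, 0.0, -104.1]
contact_force: [-0.3, -0.5, -0.1]
gripper_width: 0.0525
```

>>> servo_tool(
  targets=[
    {"dx": 0, "dy": 0, "dz": 1, "spin": 0, "grip": 60},
    {"dx": 0, "dy": 0, "dz": 2.5, "spin": 0, "grip": 60},
    {"dx": 0, "dy": 0, "dz": 4.5, "spin": 0, "grip": 60},
    {"dx": 0, "dy": 0, "dz": 7, "spin": 0, "grip": 60},
    {"dx": 0, "dy": 0, "dz": 9.5, "spin": 0, "grip": 60},
    {"dx": 0, "dy": 0.5, "dz": 12, "spin": 0, "grip": 60},
    {"dx": 0, "dy": 2, "dz": 14, "spin": 0, "grip": 60},
    {"dx": 0, "dy": 4, "dz": 15, "spin": 0, "grip": 60},
    {"dx": 0, "dy": 5, "dz": 15, "spin": 0, "grip": 60},
    {"dx": 0, "dy": 5, "dz": 15, "spin": 0, "grip": 60},
  ],
)

```text
time_s: 8.2
tcp_pos: [0.5546, -0.0892, 0.2657]
eef_rot: [-179.9, 0.1, -104.1]
contact_force: [-0.3, 0.4, -0.1]
gripper_width: 0.0525
```

Run:
```python
from h import *
s=r.get_state();print({k:np.round(s[k],4) for k in("time_s","tcp_pos","eef_rot","gripper_width","contact_force","moment")})
cal=r.get_calibration("wrist");im=r.capture("wrist")
u=proj("wrist",(.5545,-.1405,.13),cal);print(u)
x,y=(int(np.clip(v,62,w-62)) for v,w in zip(u,(640,480)))
print(x-62,y-50);cv2.imwrite("pics/w5c.png",cv2.resize(im[y-50:y+50,x-62:x+62],None,fx=6,fy=6,interpolation=cv2.INTER_CUBIC))
```

```text
{'time_s': np.float64(8.2), 'tcp_pos': array([ 0.5546, -0.0892,  0.2657]), 'eef_rot': array([-1.798971e+02,  6.810000e-02, -1.040578e+02]), 'gripper_width': np.float64(0.0525), 'contact_force': array([-0.3464,  0.4323, -0.0996]), 'moment': array([ 0.0573, -0.0005, -0.0437])}
[303.43001721 168.63303445]
241 118
```

View pics/w5c.png

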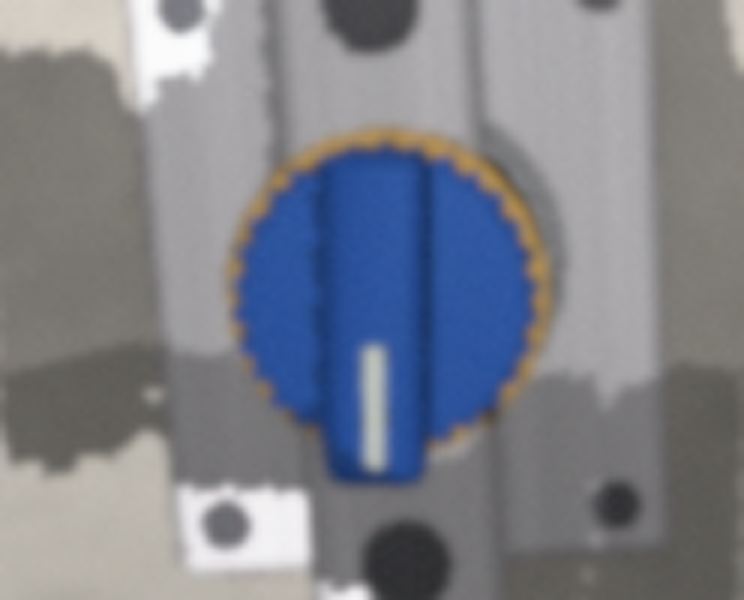

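The released knob stayed turned: its line is vertical in the picture, along the tool's yaw of -104°, against -36° at the start. That is a turn of about 1.19 rad, and the arm is clear.

```bash
python3 -c "
from plant import r
print(r.close_job())"
```

```text
the job is handed in; nothing more can be done
None
```

I turned the blue knob on the white-based clamp about 1.19 rad (68°) clockwise, let go, rose about 15 cm clear, and handed the job in at about 8.3 s. That is more than the 1.05 rad the click could need and under the 1.4 rad limit.

- **Location:** the knob's axis came out the same from the bar top and from the clamp nuts, to within 1 mm: (0.5545, -0.1405).
- **After release:** the wrist picture shows the bar still at about -104° yaw, against -36° at the start. Contact force was near zero.
- **Other clamps:** I did not go near the grey knob. I took no final picture of it or of the purple and red look-alikes.
- **Click not sensed directly:** I judged it from the knob's turn. The moment reading was too small and noisy to show it: about 0.02 N m at rest after the turn.
- **Rejected calls:** the first two move calls were refused because some fields were missing. They did not move the arm.

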